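Latch the spring bar over the returned shower head

ROBOT

A 7-joint arm with a two-finger parallel gripper is mounted at the origin on the work surface. World frame = base frame: x ahead of the robot, y to its left, z up, the work surface at z = 0. Lengths are in m, angles in rad, forces in N, time in s.
With the tool pointing down it reaches from about 0.425 to 0.875 m from the base axis. Payload 8.4 kg.
Tool frame: the origin (TCP) lies at the very end of the fingers, on their centre line; the grasp point (between the pads) lies 19 mm behind it; z points along the fingers, x is the direction in which the jaws open and shut, and the axes are right-handed (so a half turn about z gives the same grasp; the last joint's range is limited). The gripper opens to 85 mm and grips with 20 to 120 N. Pads are 22 mm wide; open, the fingers measure 114 mm over their backs; the gripper's body (76 mm by 85 mm) begins 54 mm behind the grasp point. The pads swing forward as they close: fully open they stand 13 mm farther back than shut.
Start: joints at [-1.256, 0.333, 0.04, 1.465, -0.013, 1.343, -0.059], TCP at [0.261, 0.595, 0.231] pointing down, gripper open.
Joint ranges: [-2.58, 2.58], [-0.38, 2.09], [-1.3, 1.39], [0.25, 2.4], [-1.5, 4.64], [0.08, 2.09], [-2.65, 2.65]. Speed limits (rad/s): [2.22, 2.22, 2.79, 2.79, 3.14, 3.14, 3.14].

INTERFACE

Orientations are given as a unit quaternion [x, y, z, w].
In Python, from rig import bot gives the robot as it stands.
- The arm moves only by the tool jog_arm, never from a script. Its argument "commands" is a list that holds one entry, the list of rows, each a list of 4 numbers: the shift along the tool's x, y, z in mm, then the turn about the tool's z in degrees. A call has 1 to 20 rows; each row shifts and turns the pose as measured when the row begins, along the tool's axes as they then stand; what a row does not reach is not made up. A row lasts 1/8 s, in which the tool goes at most 62.5 mm and 10.7 degrees, less where a joint would pass 70% of its speed; a pose out of reach is approached as far as the arm can. A call is refused whole if a number of a shift passes 62.5 or a number of a turn 10.7, either way. A call with a gripper value outside its range is refused whole. "fingers" is the finger opening in mm, from 0 to 85.4, set as the call begins (left out, the last holds). The fingers move at their own pace and stop on an object; "force" is the grip in N (left out, the last holds). Time passes only in rows, so rows that do not move let the fingers close. It gives the time, the measured TCP pose, the force and the opening at its end, in the units of the state.
- bot.sense(): the state, without advancing time (a new reading comes with each control period).
- bot.grab_frame(name): name is "scene" or "top" or "wrist"; returns a dict with "pixels" (420x560x3 uint8, red, green, blue), "range_z" (420x560 float32, m along the optical axis (not along the pixel's ray), 0 where there is no reading), "intrinsics" (3x3 intrinsics, pixels), "camera_from_world" (4x4, takes a point from world to camera coordinates). Camera axes: x right, y down, z forward; pixel columns grow to the right and rows downward; lengths in m; the calibration is good to about 2 mm. The wrist camera is an equidistant fisheye: a pixel r from the principal point sees the ray r / f radians off the axis. A picture is of the moment at which its call begins.
- bot.job_done(): hands the job in, once; it reports no verdict.
The state is a dict: "time": time; "joint_positions": joint angles; "qvel": joint speeds; "effort": joint torques, N m; "position": TCP position; "orientation": TCP orientation; "ft_force": force on the tool from outside, world axes, zero at the start; "ft_torque": the same for the moment, N m; "finger_gap": finger opening in m.
Only numpy, scipy, OpenCV 4.12 (cv2) and the standard library are available. Lean on these libraries where they do the work, as an engineer would, in place of code of your own. Each camera call takes 0.05 s, during which the arm holds its last target. There are 200 camera calls.

TASK

Secure the white shower head in its holding cradle for inspection: swing that cradle's spring-loaded bar down against its spring, keep it held down while you slide it sideways well under the steel hook, then let go so that the hook holds it down. Leave the bar of the empty cradle standing up and the shower head lying where it is.

Things in the scene. Friction and masses are not known exactly. Their poses are not given: they have to be found in the camera images.
- cradle: Fixed cradle with the white shower head (its twin is empty). Plywood base 170 x 250 x 15 mm; origin: centre of its underside. x points away from the robot. Bar hinges on a shaft along y at x +70, 60 mm above the bench; points to -x; spring holds it up at 0.80 rad; stops 0.08 rad below level. Slides along the shaft (1.5 N friction): its y goes from +28 (start: +28 to +34) to +72.
- bar_grip (a point): Middle of the black nylon grip at the free end of that cradle's steel bar, 145 mm from the shaft axis. Grip: 45 mm along the bar, 18 mm wide (cradle's y), 24 mm high; the bar itself is 12 mm wide, 10 high and ends 24 mm past the grip's middle. Bar level: point 60 mm above the bench. Spring force at the grip 3 N when up, 6 N when level.
- hook_end (a point): Free end of the fixed steel hook arm, mid-width, on its underside, 66 mm above the bench (cradle x -30, y +50). The arm is 24 mm wide, 8 thick, and runs to +y to its post at y +103. The bar, turned 0.02 to 0.06 rad below level beside this end, slides to +y beneath it; let go there, it springs up against the arm, about level, and stays.
- other_bar (a joint): Angle of the empty cradle's bar above level, rad; it stands up at 0.80 and is to stay up.
- shower_face (a point): Centre of the shower head's round part (84 mm across, 32 high) on the cradle's -y half. The shower head is loose, about 220 g, face down; its 24 mm handle runs to +y under the bar at cradle x +20, top 49 mm above the bench.

How it is judged:
By the outcome, as a careful person would: the job done as asked, in the order asked, and still so for the second after the job is handed in, with the robot touching nothing.
It also fails if it takes over 35 s, if anything falls off the work surface, if the arm or the gripper's body presses on something with over 40 N, if the wrist force passes 120 N, or if a joint passes its speed limit or range.

## Working session

There is one attempt and no reset: what is moved stays moved. The work goes in short steps, Python scripts to look and compute and a tool call to move; the robot and the scene stay as the last step left them, time stands still between calls to the robot, and variables do not carry over. Pictures are saved under pics/ and viewed, on a budget of 10 in all, crops included, one or two more only if the job needs it, and the job is handed in when it is done.

Besides the shell and the picture viewer there is one more tool, called after ">>>" as name(argument=value, ...), one argument or row to a line, values as JSON. jog_arm: Moves the arm, as the interface text tells. Its arguments: {"type":"object","properties":{"commands":{"type":"array"},"fingers":{"type":"number"},"force":{"type":"number"}},"required":["commands"]}

```bash
mkdir -p pics; ls; cat > h.py <<'E'
import numpy as np, cv2
from rig import bot
def grab(n):
    f=bot.grab_frame(n); np.savez(f'/tmp/{n}.npz',**f); return f
def world(f,u,v):
    K=f['intrinsics'];z=f['range_z'][v,u];T=np.linalg.inv(f['camera_from_world'])
    p=np.array([(u-K[0,2])/K[0,0]*z,(v-K[1,2])/K[1,1]*z,z,1]);return (T@p)[:3]
E
python3 - <<'E'
from h import *
s=bot.sense();print(s)
for n in('scene','top'):
    f=grab(n);cv2.imwrite(f'pics/{n}0.png',f['pixels'][...,::-1]);print(f['intrinsics'],f['camera_from_world'])
E
```

```text
pics
{'time': 0.0, 'joint_positions': array([-1.25621711,  0.33392405,  0.03988658,  1.46627395, -0.01336974,
        1.34330406, -0.05851193]), 'qvel': array([ 0.00118752,  0.00175509, -0.00241094, -0.00020418, -0.00106557,
        0.00077841, -0.00095143]), 'effort': array([-7.12322822e-05, -6.58547330e+01,  1.36494499e+00, -4.05555117e+01,
        1.66020531e-02,  1.24539671e-02, -4.01420294e-06]), 'position': array([0.26120625, 0.59470611, 0.23041165]), 'orientation': array([ 8.37288192e-01,  5.46761198e-01, -6.45722191e-04,  5.08597976e-04]), 'ft_force': array([-0.56866639,  0.00580512, -0.17313287]), 'ft_torque': array([ 0.02065974,  0.0140574 , -0.02652183]), 'finger_gap': 0.08515109363089185}
[[539.85010118   0.         276.81968699]
 [  0.         539.85010118 207.18905484]
 [  0.           0.           1.        ]] [[-0.6381838   0.76966992  0.01815633  0.38688216]
 [ 0.5474527   0.47025797 -0.69220877 -0.28507039]
 [-0.54131043 -0.43181669 -0.72146889  1.28064877]
 [ 0.          0.          0.          1.        ]]
[[492.03651088   0.         280.5517809 ]
 [  0.         492.03651088 203.34999492]
 [  0.           0.           1.        ]] [[ 0.01740899 -0.99933884 -0.03191888 -0.00708   ]
 [-0.99698804 -0.0149373  -0.07610338  0.5927372 ]
 [ 0.07557628  0.03314762 -0.99658891  1.11193729]
 [ 0.          0.          0.          1.        ]]
```

View pics/scene0.png

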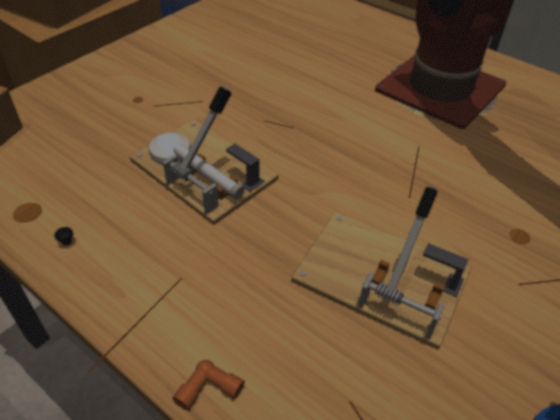

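View pics/top0.png

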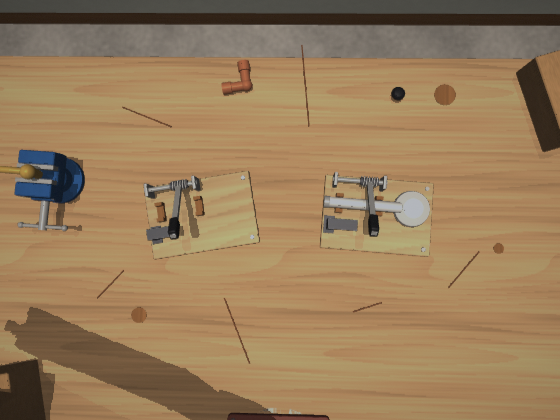

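The scene view shows the shower cradle at about (205,165) px and the empty twin at (385,280). In the top view, the shower cradle's base spans (322..433, 175..256), with its grip at (374,228) and its hook arm at (341,225). The twin is at (200,215).

```bash
cat > m.py <<'E'
from h import *
def cloud(f):
    K=f['intrinsics'];z=f['range_z'];v,u=np.mgrid[:420,:560]
    p=np.stack([(u-K[0,2])/K[0,0]*z,(v-K[1,2])/K[1,1]*z,z,0*z+1],-1)
    P=(p@np.linalg.inv(f['camera_from_world']).T)[...,:3]; P[z==0]=np.nan; return P
if __name__=='__main__':
    f=dict(np.load('/tmp/top.npz'));P=cloud(f)
    sub=(slice(165,265),slice(310,445))
    Q=P[sub].reshape(-1,3);C=f['pixels'][sub].reshape(-1,3).astype(int)
    bench=P[270:300,310:440,2];print('bench z',np.nanmedian(bench))
    m=(Q[:,2]>.009)
    n=((Q[:,2]>.009)&(Q[:,2]<.022))
    img=n.reshape(100,135).astype(np.uint8)
    r=cv2.minAreaRect((Q[n,:2]*1000).astype(np.float32));print('base',r,cv2.boxPoints(r).tolist(),np.median(Q[n,2]))
    # via color edges of base: use hull robustly
    g=(Q[:,2]>.1)&(C.max(1)<50); print('grip top',Q[g].mean(0),g.sum(),Q[g].min(0),Q[g].max(0))
    sh=(Q[:,2]>.035)&(Q[:,2]<.055)&(C.min(1)>120);print('white',Q[sh].mean(0),Q[sh].min(0),Q[sh].max(0))
    hk=P[215:235,322:362].reshape(-1,3);h=(hk[:,2]>.065)&(hk[:,2]<.085);print('hook',hk[h].mean(0),hk[h].min(0),hk[h].max(0),cv2.minAreaRect((hk[h,:2]*1000).astype(np.float32)))
    f=dict(np.load('/tmp/scene.npz'));P=cloud(f)
    s=P[80:120,200:240].reshape(-1,3);C=f['pixels'][80:120,200:240].reshape(-1,3)
    g=(s[:,2]>.1)&(C.max(1)<60);print('grip scene',s[g].mean(0),s[g].min(0),s[g].max(0))
    hk=P[135:195,215:270].reshape(-1,3);h=(hk[:,2]>.069)&(hk[:,2]<.08);print('hook scene',hk[h].mean(0),cv2.minAreaRect((hk[h,:2]*1000).astype(np.float32)))
E
python3 m.py
```

```text
bench z 0.00030263366268545866
base ((570.1277465820312, -219.00857543945312), (250.4600067138672, 169.91004943847656), 86.26528930664062) [[477.1960754394531, -338.4389343261719], [646.7452392578125, -349.50634765625], [663.0594482421875, -99.57821655273438], [493.51025390625, -88.51080322265625]] 0.01523747210493942
grip top [ 0.54565874 -0.1857046   0.17282734] 169 [ 0.52124304 -0.19607657  0.10897804] [ 0.59610642 -0.17784631  0.19084838]
white [ 0.58786206 -0.24571886  0.04459188] [ 0.54718582 -0.3329833   0.03502037] [ 0.62203318 -0.09599014  0.05411481]
hook [ 0.54552007 -0.13442354  0.07418734] [ 0.53277667 -0.16695151  0.06691201] [ 0.55865854 -0.1016979   0.08019824] ((545.4563598632812, -134.4567108154297), (65.02639770507812, 24.06003189086914), 85.74363708496094)
grip scene [ 0.54859501 -0.1819455   0.16671992] [ 0.52476121 -0.193714    0.13868764] [ 0.5689982  -0.17475117  0.18609071]
hook scene [ 0.54940134 -0.13181594  0.07217275] ((585.1596069335938, -134.96328735351562), (67.08636474609375, 98.74488830566406), 86.6784896850586)
```

The base measures 250.5 × 169.9 mm, which matches the given size. Its centre is (0.570, -0.219) with yaw -3.7°. The hook end and grip positions agree with the drawing, and the bar is at cradle y ≈ +31.6. First I'll lift and turn so the jaws lie along cradle y.

```bash
cat > go.py <<'E'
import sys
from h import *
from scipy.spatial.transform import Rotation as R
c=np.array([.5701,-.2190]);yaw=np.radians(-3.735);X=np.array([np.cos(yaw),np.sin(yaw)]);Y=np.array([-X[1],X[0]])
def rep(gx,gy,gz):  # target TCP in cradle mm
    s=bot.sense();Rm=R.from_quat(s['orientation']).as_matrix();p=s['position']
    d=p[:2]-c;print('t',round(s['time'],2),'cradle mm',np.round([d@X*1e3,d@Y*1e3,p[2]*1e3],1),'F',s['ft_force'].round(1),'gap',round(s['finger_gap']*1e3,1))
    t=np.r_[c+(gx*X+gy*Y)/1e3,gz/1e3]
    a=np.degrees(np.arctan2(Rm[1,0],Rm[0,0]))-np.degrees(np.arctan2(Y[1],Y[0]))
    print('shift tool mm',np.round(Rm.T@(t-p)*1e3,1),'turn tool z deg',round(a,1))
if __name__=='__main__': rep(*map(float,sys.argv[1:]))
E
echo ok
```

```text
ok
```

>>> jog_arm(
  commands=[
    [[0, 20, -15, -10], [0, 20, -15, -10], [0, 0, 0, 0]],
  ],
  fingers=50,
  force=30,
)

```text
time: 0.48
position: [0.2989, 0.5813, 0.2592]
orientation: [0.727, 0.687, -0.002, 0.001]
ft_force: [0.2, 0.6, 0.3]
finger_gap: 0.0497
```

```bash
python3 go.py -31 31.6 245
```

```text
t 0.47 cradle mm [-322.8  780.9  259.2] F [0.2 0.6 0.3] gap 49.7
shift tool mm [-751.9  284.8   17.2] turn tool z deg 0.5
```

>>> jog_arm(
  commands=[
    [[-50, 28, 0, 0], [-50, 28, 0, 0], [-50, 28, 0, 0], [-50, 28, 0, 0], [-50, 25, 0, 0], [-50, 22, 0, 0], [-50, 20, 0, 0], [-50, 18, 0, 0], [-50, 16, 0, 0], [-50, 15, 0, 0], [-50, 14, 0, 0], [-50, 12, 0, 0], [-50, 10, 0, 0], [-40, 5, 0, 0]],
  ],
)

```text
time: 2.22
position: [0.5045, -0.1354, 0.2481]
orientation: [0.744, 0.668, -0.008, -0.003]
ft_force: [-0.0, -0.2, -0.3]
finger_gap: 0.0501
```

```bash
python3 go.py -31 31.6 245
```

```text
t 2.23 cradle mm [-70.9  79.2 248.1] F [-0.  -0.2 -0.3] gap 50.1
shift tool mm [-45.8  41.9   2.7] turn tool z deg -2.4
```

>>> jog_arm(
  commands=[
    [[-24, 22, 0, -1.5], [-20, 19, 3, -1], [-3, 3, 0, 0]],
  ],
)

```text
time: 2.6
position: [0.5433, -0.1881, 0.2421]
orientation: [0.735, 0.678, -0.008, -0.005]
ft_force: [0.5, 1.6, -0.3]
finger_gap: 0.05
```

```bash
python3 go.py -31 31.6 145; python3 - <<'E'
from h import *
f=grab('wrist');cv2.imwrite('pics/w1.png',f['pixels'][...,::-1])
E
```

```text
t 2.6 cradle mm [-28.8  29.1 242.1] F [ 0.5  1.6 -0.3] gap 50.0
shift tool mm [ 3.  -0.5 97.1] turn tool z deg -0.8
```

View pics/w1.png

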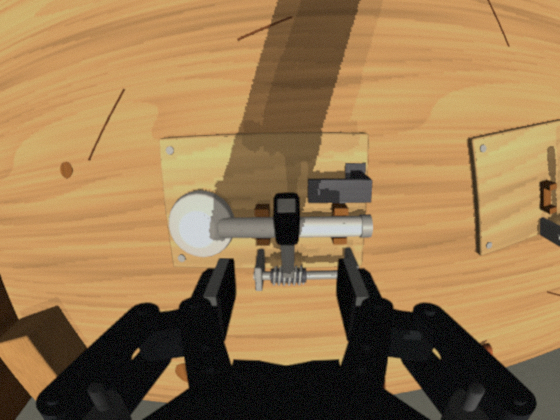

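The wrist view shows the grip at (287,215), centred between the finger pads at about (222..350, 270). Descending.

>>> jog_arm(
  commands=[
    [[3, 0, 30, 0], [0, 0, 30, 0], [0, 0, 28, 0], [0, 0, 12, 0], [0, 0, 2, 0]],
  ],
)

```text
time: 3.28
position: [0.5412, -0.1774, 0.1371]
orientation: [0.736, 0.677, -0.006, -0.006]
ft_force: [-0.3, -0.5, -0.5]
finger_gap: 0.0502
```

```bash
python3 go.py -31 31.6 145
```

```text
t 3.27 cradle mm [-31.6  39.7 137.1] F [-0.3 -0.5 -0.5] gap 50.2
shift tool mm [-8.1  0.6 -7.9] turn tool z deg -1.1
```

>>> jog_arm(
  commands=[
    [[-7, 0, -7, 0], [0, 0, 0, 0]],
  ],
)

```text
time: 3.52
position: [0.5416, -0.1848, 0.1465]
orientation: [0.736, 0.676, -0.006, -0.005]
ft_force: [-0.3, -0.1, 1.0]
finger_gap: 0.05
```

```bash
python3 go.py -31 31.6 145
```

```text
t 3.52 cradle mm [-30.6  32.3 146.5] F [-0.3 -0.1  1. ] gap 50.0
shift tool mm [-0.7 -0.3  1.5] turn tool z deg -1.1
```

>>> jog_arm(
  commands=[
    [[0, 0, 0, 0], [0, 0, 0, 0], [0, 0, 0, 0], [0, 0, 0, 0], [0, 0, 0, 0]],
  ],
  fingers=10,
  force=25,
)

```text
time: 4.15
position: [0.5422, -0.1852, 0.1477]
orientation: [0.737, 0.676, -0.005, -0.005]
ft_force: [-0.4, 0.2, 1.1]
finger_gap: 0.0176
```

```bash
python3 go.py -31 31.6 145;python3 -c "
import numpy as np
for a in (.8,.7,.6,.5,.4,.3,.2,.1,0,-.04): print(a,70-145*np.cos(a),60+145*np.sin(a)-19)"
```

```text
t 4.15 cradle mm [-30.1  31.9 147.7] F [-0.4  0.2  1.1] gap 17.6
shift tool mm [-0.3 -0.9  2.7] turn tool z deg -1.1
0.8 -31.022472855338975 145.0166331804308
0.7 -40.90211715625084 134.4115646494652
0.6 -49.67366416190336 122.87315864228015
0.5 -57.249471474104055 110.51670309760942
0.4 -63.55384413041833 97.46565963475433
0.3 -68.52379092321286 83.85042996589424
0.2 -72.10965378698003 69.80705296528387
0.1 -74.27560396531373 55.47584541379008
0 -75.0 41.0
-0.04 -74.8840154658418 35.20154654293805
```

Gripped: the gap is 17.6 mm on an 18 mm grip. Next, follow the arc down.

>>> jog_arm(
  commands=[
    [[0, -10, 11, 0], [0, -9, 12, 0], [0, -8, 12, 0], [0, -6, 13, 0]],
  ],
)

```text
time: 4.65
position: [0.5115, -0.1832, 0.1032]
orientation: [0.736, 0.677, -0.002, -0.001]
ft_force: [-4.7, 1.8, 9.1]
finger_gap: 0.0173
```

```bash
python3 go.py -75 32 35
```

```text
t 4.65 cradle mm [-60.8  31.9 103.2] F [-4.7  1.8  9.1] gap 17.3
shift tool mm [ -0.1 -13.9  68.3] turn tool z deg -1.1
```

>>> jog_arm(
  commands=[
    [[0, -5, 14, 0], [0, -4, 14, 0], [0, -3, 14, 0], [0, -1, 14, 0]],
  ],
)

```text
time: 5.15
position: [0.4985, -0.1823, 0.0481]
orientation: [0.736, 0.677, -0.001, -0.001]
ft_force: [-3.2, 1.0, 8.0]
finger_gap: 0.0174
```

```bash
python3 go.py -75 32 35
```

```text
t 5.15 cradle mm [-73.8  32.   48.1] F [-3.2  1.   8. ] gap 17.4
shift tool mm [ 0.  -1.1 13.2] turn tool z deg -1.1
```

>>> jog_arm(
  commands=[
    [[0, -1, 8, 0], [0, 0, 4, 0], [0, 0, 0, 0]],
  ],
)

```text
time: 5.52
position: [0.4983, -0.1824, 0.0365]
orientation: [0.736, 0.677, 0.0, -0.0]
ft_force: [-2.5, 0.7, 7.2]
finger_gap: 0.0175
```

```bash
python3 go.py -75 32 35; python3 - <<'E'
from m import *
from go import c,X,Y
f=grab('top');P=cloud(f);D=P[...,:2]-c
x=D@X*1e3;y=D@Y*1e3;z=P[...,2]*1e3
# bar body top heights along x (steel bar near y 32), bar top = centre+5
for x0 in (40,20,0,-10,-20,-30,-40):
    m=(abs(x-x0)<5)&(abs(y-32)<5)&(z>52);print(x0,m.sum(),np.median(z[m]) if m.any() else None, np.median(y[m]) if m.any() else None)
cv2.imwrite('pics/t2.png',cv2.resize(f['pixels'][150:280,290:460,::-1],None,fx=4,fy=4))
f=grab('scene');cv2.imwrite('pics/s2.png',cv2.resize(f['pixels'][70:230,110:300,::-1],None,fx=4,fy=3.7))
E
```

```text
t 5.53 cradle mm [-74.1  31.8  36.5] F [-2.5  0.7  7.2] gap 17.5
shift tool mm [ 0.1 -0.9  1.5] turn tool z deg -1.0
40 20 65.54909674744925 32.33978269048546
20 19 65.82353194753243 32.775319595598674
0 20 66.20494547100009 31.75447497781545
-10 25 64.81385198750988 33.02177697048475
-20 15 64.48092110510962 34.17566110505681
-30 41 418.15231216155945 32.97206587856064
-40 39 432.27138025708234 32.39889634071844
```

View pics/s2.png

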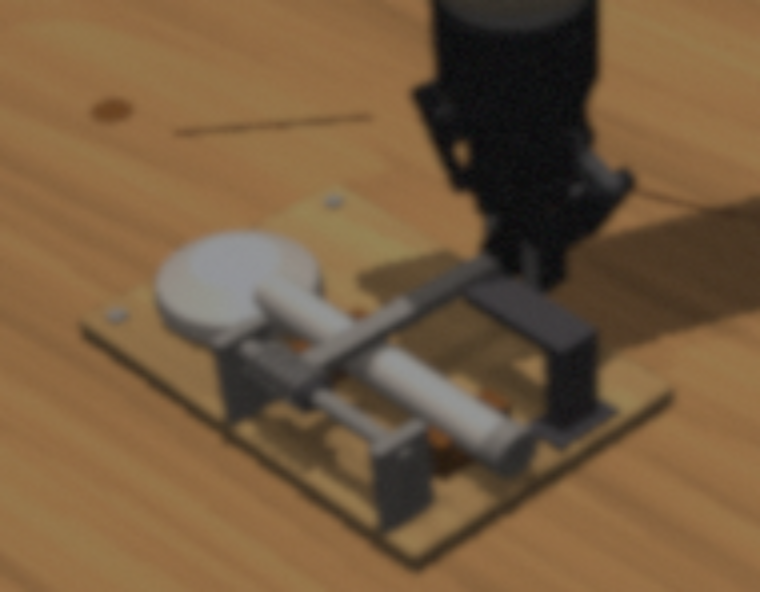

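The scene crop shows the bar about level beside the hook end at (470,285), and the head is undisturbed. I'll press about 4 mm more, then slide to +y (tool x +).

>>> jog_arm(
  commands=[
    [[0, 0, 4, 0], [0, 0, 1, 0]],
  ],
)

```text
time: 5.88
position: [0.4984, -0.1824, 0.0324]
orientation: [0.736, 0.677, 0.0, 0.0]
ft_force: [-3.7, 1.0, 8.6]
finger_gap: 0.0177
```

```bash
python3 go.py -75 69 33; python3 - <<'E'
from m import *
from go import c,X,Y
f=grab('top');P=cloud(f);D=P[...,:2]-c
x=D@X*1e3;y=D@Y*1e3;z=P[...,2]*1e3
m=(x>-25)&(x<45)&(abs(y-32)<4)&(z>52)&(z<80)
k=np.polyfit(x[m],z[m],1);print(m.sum(),k,np.polyval(k,[70,-18,-30,-42]))
E
```

```text
t 5.88 cradle mm [-73.9  31.8  32.4] F [-3.7  1.   8.6] gap 17.7
shift tool mm [37.2 -1.8 -0.5] turn tool z deg -1.0
110 [3.09071566e-02 6.32713603e+01] [65.43486123 62.71503145 62.34414557 61.97325969]
```

Fitting the bar's top surface gives 0.031 rad below level, with 3–4 mm clearance under the hook. Sliding now.

>>> jog_arm(
  commands=[
    [[8, 0, 0, 0], [8, 0, 0, 0]],
  ],
)

```text
time: 6.18
position: [0.4994, -0.168, 0.0332]
orientation: [0.736, 0.676, 0.0, 0.0]
ft_force: [-2.9, -1.7, 5.0]
finger_gap: 0.0176
```

```bash
python3 go.py -75 69 33
```

```text
t 6.17 cradle mm [-73.9  46.3  33.2] F [-2.9 -1.7  5. ] gap 17.6
shift tool mm [22.7 -1.5  0.1] turn tool z deg -1.1
```

>>> jog_arm(
  commands=[
    [[8, 0, 0.5, 0], [8, 0, 0.5, 0], [6, 0, 0, 0], [0, 0, 0, 0]],
  ],
)

```text
time: 6.68
position: [0.5007, -0.1468, 0.0333]
orientation: [0.737, 0.676, -0.0, 0.001]
ft_force: [-1.9, 0.5, 5.7]
finger_gap: 0.0179
```

```bash
python3 go.py -75 69 33
```

```text
t 6.67 cradle mm [-74.   67.5  33.3] F [-1.9  0.5  5.7] gap 17.9
shift tool mm [ 1.5 -1.1  0.3] turn tool z deg -1.2
```

```bash
cat > chk.py <<'E'
from m import *
from go import c,X,Y
f=grab('top');P=cloud(f);D=P[...,:2]-c
x=D@X*1e3;y=D@Y*1e3;z=P[...,2]*1e3
m=(x>-12)&(x<45)&(y>15)&(y<90)&(z>56)&(z<80)
print(m.sum(),'bar y',np.median(y[m]),y[m].min(),y[m].max());k=np.polyfit(x[m],z[m],1);print('slope',k,'top at -18,-30',np.polyval(k,[-18,-30]))
cv2.imwrite('pics/t_%d.png'%(bot.sense()['time']*100),cv2.resize(f['pixels'][150:280,130:460,::-1],None,fx=2.4,fy=2.4,interpolation=2))
E
python3 chk.py
```

```text
103 bar y 67.13342904946944 60.01872130601335 72.2651250789754
slope [3.04072491e-02 6.37059273e+01] top at -18,-30 [63.15859679 62.7937098 ]
```

The bar followed to y ≈ 67, about 17 mm past the hook end, and is still 0.03 rad below level. Releasing: open moderately, then lift straight up.

>>> jog_arm(
  commands=[
    [[0, 0, 0, 0], [0, 0, 0, 0], [0, 0, 0, 0], [0, 0, 0, 0]],
  ],
  fingers=45,
)

```text
time: 7.22
position: [0.5006, -0.1468, 0.0331]
orientation: [0.737, 0.676, -0.0, 0.001]
ft_force: [0.2, -0.8, 0.6]
finger_gap: 0.0452
```

```bash
python3 go.py -75 67 33; python3 chk.py
```

```text
t 7.22 cradle mm [-74.   67.5  33.1] F [ 0.2 -0.8  0.6] gap 45.2
shift tool mm [-0.6 -0.9  0.1] turn tool z deg -1.2
103 bar y 67.4058237756593 60.17617683334098 72.23735697160933
slope [-1.05336565e-02  6.64409916e+01] top at -18,-30 [66.6305974  66.75700128]
```

>>> jog_arm(
  commands=[
    [[0, 0, -15, 0], [0, 0, -20, 0], [0, 0, -25, 0], [0, 0, -30, 0], [0, 0, -40, 0], [0, 0, -40, 0], [0, -40, -20, 0], [0, -30, 0, 0], [0, 0, 0, 0]],
  ],
)

```text
time: 8.4
position: [0.429, -0.1426, 0.2374]
orientation: [0.739, 0.674, 0.002, 0.003]
ft_force: [-0.3, 0.1, 0.2]
finger_gap: 0.0448
```

```bash
python3 go.py -75 67 33; python3 chk.py; python3 - <<'E'
from m import *
f=grab('scene');cv2.imwrite('pics/s3.png',cv2.resize(f['pixels'][70:350,110:480,::-1],None,fx=2.1,fy=2.1))
P=cloud(f);s=P[180:220,405:445].reshape(-1,3);C=f['pixels'][180:220,405:445].reshape(-1,3)
g=(s[:,2]>.1)&(C.max(1)<60);print('other grip',s[g].mean(0))
P=cloud(dict(np.load('/tmp/top.npz')));C=np.load('/tmp/top.npz')['pixels'][165:265,310:445].reshape(-1,3).astype(int);Q=P[165:265,310:445].reshape(-1,3)
sh=(Q[:,2]>.035)&(Q[:,2]<.055)&(C.min(1)>120);print('white',Q[sh].mean(0),Q[sh].min(0),Q[sh].max(0))
E
```

```text
t 8.4 cradle mm [-145.7   67.   237.4] F [-0.3  0.1  0.2] gap 44.8
shift tool mm [  2.2  69.2 204.9] turn tool z deg -1.5
146 bar y 66.61162460427121 60.077703401430725 72.5027556797439
slope [-2.60334482e-02  6.67419535e+01] top at -18,-30 [67.21055554 67.52295691]
other grip [0.53815911 0.2167112  0.17117119]
white [ 0.58788185 -0.24397972  0.04463263] [ 0.54733347 -0.33313419  0.03500692] [ 0.62203156 -0.09571207  0.05470299]
```

View pics/s3.png

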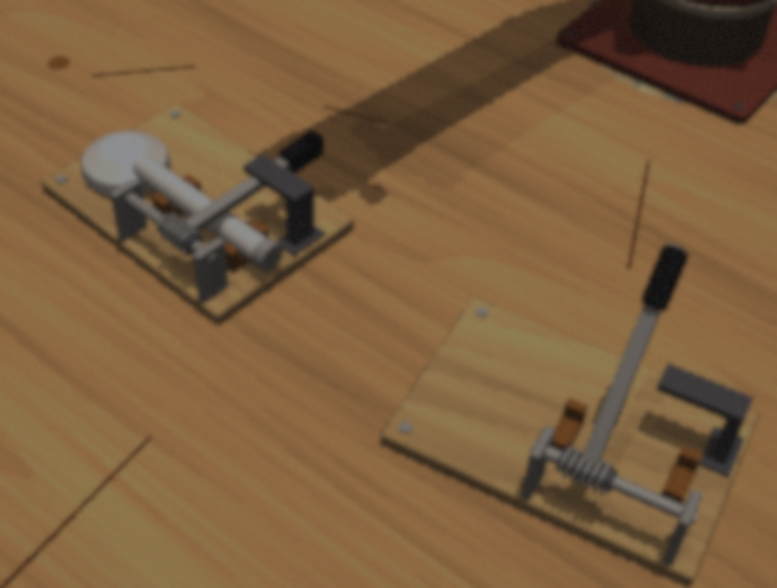

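The picture shows the bar caught under the hook at about (265,175), with the grip at (302,150) clear beyond it. The other bar is still up with its grip at (665,275), and the head hasn't moved. Handing in.

```bash
python3 -c "
from rig import bot
print(bot.job_done())"
```

```text
the job is handed in; nothing more can be done
None
```

The shower head is secured: its cradle's bar is held down by the hook, and I handed the job in at about 8.5 s of the 35 s allowed. I gripped the bar by its grip, swung it down to about 0.03 rad below level and slid it from cradle y +32 to +67. I then let go and lifted the arm clear.

- **Bar:** after release it sits at y ≈ 67, about 17 mm past the hook's free end, and is roughly level against the hook. The top camera reads it 0.01 to 0.03 rad above level. That puts its top about 1 mm above the hook's underside, a small mismatch within the 2 mm calibration.
- **Shower head:** its visible extents are unchanged to within 1 mm, so it has not moved.
- **Empty cradle:** its bar is still standing up, with the grip at about 0.17 m height.
- **Robot:** it touches nothing. The highest wrist force I read was about 10 N.

No check failed.

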